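# Back off the board feed by one ratchet notch

## Robot

A 7-joint arm with a two-finger parallel gripper is mounted at the origin on the work surface. World frame = base frame: x ahead of the robot, y to its left, z up, the work surface at z = 0. Lengths are in m, angles in rad, forces in N, time in s.
With the tool pointing down it reaches from about 0.4 to 0.85 m from the base axis. Payload 4.5 kg.
Tool frame: the origin (TCP) lies between the finger pads; the fingertips stand r.tip_reach ahead of it and the grasp point (between the pads) lies 11 mm behind it (r.tip_reach is the distance from the TCP to the fingertips, in m); z points along the fingers, y is the line along which they close (so a half turn about z gives the same grasp; the last joint's range is limited). The gripper opens to 88 mm and grips with 3 to 60 N. Pads are 18 mm wide; open, the fingers measure 123 mm over their backs; the gripper's body (75 mm by 187 mm) begins 45 mm behind the grasp point.
Start: joints at [-1.241, 0.689, -0.195, 1.565, 0.157, 0.902, -0.215], TCP at [0.182, 0.598, 0.247] pointing down, gripper open.
Joint ranges: [-3.01, 3.01], [-0.46, 2.08], [-1.47, 1.51], [0.13, 2.56], [-1, 4.14], [0.04, 2.09], [-2.66, 2.66]. Speed limits (rad/s): [2.57, 2.57, 3.14, 3.14, 3.14, 3.14, 3.14].

## Interface

Orientations are given as a unit quaternion [x, y, z, w].
In Python, from plant import r, vision, workorder gives the robot as it stands.
- The arm moves only by the tool drive_tool, never from a script. Its argument "targets" is a list of rows, each an object of numbers: "tx", "ty", "tz": the shift along the world's x, y, z in units of 0.03 m (1.0 is 0.03 m); "wx", "wy", "wz": the turn, a rotation vector about the world's x, y, z in units of 60 degrees (1.0 is 60 degrees); "claw": the opening, from -1 (shut) to 1 (fully open). A call has exactly 8 rows; each row shifts and turns the commanded pose from where the row before left it; what a row does not reach is not made up. A row lasts 1/10 s, in which the tool goes at most 50 mm and 8.59 degrees, less where a joint would pass 70% of its speed; a pose out of reach is approached as far as the arm can. A call with a number of a shift or a turn outside -1 to 1 is refused whole. A call with a gripper value outside its range is refused whole. The fingers move at their own pace and stop on an object; "force" is the grip in N (left out, the last holds). Time passes only in rows, so rows that do not move let the fingers close, or fill a call up. It gives the time, the measured TCP pose, the force, the opening and the grip force at its end, in the units of the state.
- r.get_state(): the state, without advancing time (a new reading comes with each control period).
- vision.snapshot(name): name is "side" or "top" or "wrist"; returns a dict with "image" (384x512x3 uint8, blue, green, red), "range_z" (384x512 float32, m along the optical axis (not along the pixel's ray), 0 where there is no reading), "K" (3x3 intrinsics, pixels), "dist" ([k1, k2, p1, p2, k3] as OpenCV has them; the pictures are not rectified), "cam_to_world" (4x4, takes a point from camera to world coordinates). Camera axes: x right, y up, looking along -z (the intrinsics and any distortion apply to the point x, -y, -z); pixel columns grow to the right and rows downward; lengths in m; the calibration is good to about 2 mm. A picture is of the moment at which its call begins.
- workorder.finish_job(): hands the job in; it is judged then, once.
The state is a dict: "clock": time; "q": joint angles; "qd": joint speeds; "joint_torque": joint torques, N m; "tool_pos": TCP position; "eef_rot": TCP orientation; "contact_force": force on the tool from outside, world axes, zero at the start; "moment": the same for the moment, N m; "opening": opening from 0.0 (shut) to 1.0 (fully open); "finger_force": force on a finger pad.
Only numpy, scipy, OpenCV 4.12 (cv2) and the standard library are available. Lean on these libraries where they do the work, as an engineer would, in place of code of your own. Each camera call takes 0.05 s, during which the arm holds its last target. There are 200 camera calls.

## Task

The board on the hand-fed shuttle has been wound one notch too far: with closed fingers, lift the ratchet pawl by its side pin and throw it back onto its rest, push a knob of the star handle so that the wheel turns backward (the way the pawl was blocking) by one notch, then tip the pawl over again so that it drops fully into the new notch and locks the wheel. Only push, with the fingertips or the outside of the fingers: do not take hold of anything, and do not feed the wheel on or wind it back two notches. Keep off the board and its pallet, which carry wet solder paste, and leave the bottle, jar, tools and pins standing about where they are.

Things in the scene. Friction and masses are not known exactly. Their poses are not given: they have to be found in the camera images.
- feeder: hand-fed board shuttle, fixed to the table. Origin on the table (z = 0) straight under the ratchet wheel's centre. Own x runs along the level feed shaft, from the star handle (own x -70 mm) past the ratchet wheel (0) to the board (90 to 255 mm); own y is the board's travel; z up. Base plate 12 mm thick, own x -55 to 290, own y -180 to 180 mm. 'Own' below means along these axes
- shaft_centre (a point): centre of the ratchet wheel (steel, 140 mm across, 12 mm thick, own x -6 to 6 mm) on the 20 mm shaft, 130 mm above the table; axes as the feeder. Bearing pedestal between wheel and star: own x -50 to -14, own y -45 to 45 mm, top 155 mm above the table. Pinion on the board side: own x 56 to 82 mm, top 162 mm. Pawl bracket: own x -33 to -7, own y 58 to 158 mm, top 175 mm
- wheel (a joint): turn of the feed wheel (star, ratchet, shaft and pinion in one), rad. 12 saw teeth 13 mm deep: a notch is 0.524. 0 = tooth face bears on the engaged pawl; starts 0.03 to 0.09 (slack). Negative = BACKWARD: tops of wheel and star move to own +y, the board to -y, 16 mm a notch. Pawl in the new notch: -0.52 to -0.34, best -0.45; beyond -0.524 it lands on a tooth top. 2 to 5 N at a knob turns it; friction holds it
- pawl (a joint): lift of the pawl in rad: 0 = down in a notch (below 0.06 still in it), about 0.17 or more = on top of a tooth, 0.67 to 0.79 = balanced upright, 1.10 = thrown back on its rest peg. Only its weight moves it: below about 0.65 it falls onto the wheel, above about 0.8 back onto the rest, and stays. 1 to 2 N at the pin moves it
- pawl_pivot (a point): hinge of the pawl, parallel to the shaft, at own x 0, own y 98.6 mm, 138.6 mm above the table. The pawl is a 70 mm steel strut, 11 mm thick, in the wheel's plane; down, it slopes up 40 degrees from here towards own -y and its nose stands in the wheel's teeth
- lift_pin (a point): middle of the pawl's lift pin: steel, 10 mm thick (13 at its end), sticking out of the pawl at own x 6 to 48 mm, free all round; this point at own x 28 mm, 60 mm from the hinge line. Pawl down: own y 67, height 189 mm. Pushed to own +y it rises over the top (own y 99, height 199 mm) and falls to the rest (own y 130, height 190 mm); pushed to own -y it comes back
- knob0 (a point): centre of the uppermost black ball knob of the star handle: 28 mm ball on a 10 mm rod, 95 mm from the shaft axis, at own x -70 mm. At the start it stands 22 to 25 degrees to the own -y side of straight up, 217 mm above the table. Turns with the wheel: a notch backward carries it 49 mm to own +y, just past straight up
- knob1 (a point): same ball knob, a quarter turn from knob0, on the own +y side
- knob2 (a point): same ball knob, lowest, opposite knob0
- knob3 (a point): same ball knob, opposite knob1, on the own -y side
- shuttle: aluminium pallet with the blue board (wet paste, 130 by 165 mm, top 95 mm above the table), its clips (97 mm) and its 240 mm rack (top 104 mm, own x 56 to 82 mm); slides along own y, geared to the wheel; not to be touched. Its frame coincides with the feeder's when the wheel is at 0
- support_pin0: brass board-support pin standing on the feeder's base plate to the -y side of the wheel, 22 mm across the foot, 44 mm tall; origin at the centre of its foot; leave alone
- support_pin1: second brass board-support pin, same size, beside the first; leave alone
- paste_jar: white solder paste jar, 68 mm across, 70 mm tall, on the table to the -y side of the feeder; origin at the centre of its underside; leave alone
- cleaner: clear cleaner bottle, 60 mm across, 165 mm tall, on the table to the -y side of the feeder; origin at the centre of its underside; leave alone
- spanner: steel spanner, 150 mm long, 8 mm thick, lying in front of the feeder; origin at its middle on the table; leave alone
- paste_knife: paste knife with a wooden handle, 240 mm long, lying to the +y side of the feeder; origin at its middle on the table; leave alone
- squeegee: aluminium squeegee holder, 170 mm long, 22 mm wide, 56 mm tall with its steel blade up, lying in front of the feeder; origin at the centre of its underside; leave alone

How it is judged:
On the way, in this order (a step that is already met when the one before it is completed fails the run):
1. the pawl is lifted out and thrown back past upright, with the wheel still in its first notch (value of joint pawl above 0.95 rad and value of joint wheel above -0.15 rad), for 0.2 s.
2. with the pawl thrown back, the wheel is pushed backward one notch (value of joint pawl above 0.95 rad and value of joint wheel between -0.545 and -0.34 rad), for 0.2 s.
At the end, for the whole second after the job is handed in: The pawl is down in the notch (pawl joint below 0.06 rad), one notch behind the first (wheel joint between -0.545 and -0.34 rad) and the wheel is at rest (value of joint pawl below 0.06 rad and value of joint wheel between -0.545 and -0.34 rad and velocity of joint wheel between -0.05 and 0.05 rad/s); the robot touches nothing.
It fails at once if the wheel is wound back by about a notch and a half (below -0.75 rad) or fed on by half a notch (above 0.26 rad) (value of joint wheel below -0.75 rad or value of joint wheel above 0.26 rad).
It fails at once if the board, its pallet or rack is touched (over 1 N) (contact force between any of the fingers, the arm and shuttle above 1 N).
It fails at once if a knob or the lift pin is taken between the fingers ((distance between the grasp point and knob0 below 0.018 m and contact force between the fingers and feeder above 0.5 N) or (distance between the grasp point and knob1 below 0.018 m and contact force between the fingers and feeder above 0.5 N) or (distance between the grasp point and knob2 below 0.018 m and contact force between the fingers and feeder above 0.5 N) or (distance between the grasp point and knob3 below 0.018 m and contact force between the fingers and feeder above 0.5 N) or (distance between the grasp point and lift_pin below 0.009 m and contact force between the fingers and feeder above 0.5 N)).
It fails at once if a bystander is knocked, moved or lifted by more than 30 mm (distance of any of support_pin0, support_pin1, paste_jar, cleaner, spanner, paste_knife, squeegee from where it was at the start of the episode above 0.03 m).
It also fails if it takes over 61 s, if anything falls off the work surface, if the arm or the gripper's body presses on something with over 40 N, if the wrist force passes 120 N, or if a joint passes its speed limit or range.

## Working session

There is one attempt and no reset: what is moved stays moved. The work goes in short steps, Python scripts to look and compute and a tool call to move; the robot and the scene stay as the last step left them, time stands still between calls to the robot, and variables do not carry over. Pictures are saved under pics/ and viewed, at most 10 in all, crops included, and the job is handed in when it is done.

Besides the shell and the picture viewer there is one more tool, called after ">>>" by a JSON object that holds its "method" and its "body", one argument or row to a line. drive_tool: Moves the arm, as the interface text tells. Its arguments: {"type":"object","properties":{"targets":{"type":"array","items":{"type":"object","properties":{"tx":{"type":"number"},"ty":{"type":"number"},"tz":{"type":"number"},"wx":{"type":"number"},"wy":{"type":"number"},"wz":{"type":"number"},"claw":{"type":"number"}}}},"force":{"type":"number"}},"required":["targets"]}

```bash
ls; mkdir -p pics
python3 - <<'E'
from plant import r,vision
import cv2,numpy as np
s=r.get_state();print(s,r.tip_reach)
for n in("side","top"):
    d=vision.snapshot(n);np.savez(f"{n}0.npz",**d);cv2.imwrite(f"pics/{n}0.png",d["image"]);print(n,d["K"],d["dist"],d["cam_to_world"])
E
```

```text
pics
{'clock': 0.0, 'q': array([-1.24117755,  0.68997734, -0.19452605,  1.56633699,  0.15728726,
        0.90252427, -0.21510806]), 'qd': array([ 0.0007521 , -0.00256314,  0.00116485, -0.00024693, -0.00034769,
       -0.00051751, -0.0018628 ]), 'joint_torque': array([-3.62018818e-04, -5.27564406e+01, -1.26702625e+00, -1.53426576e+01,
       -5.26838342e-02,  6.63470244e-03,  1.69364130e-04]), 'tool_pos': array([0.18205899, 0.59724326, 0.24591636]), 'eef_rot': array([ 1.47332581e-01,  9.89086574e-01, -9.24192382e-04, -7.63381876e-05]), 'contact_force': array([-0.91967459, -0.16504035,  0.35757553]), 'moment': array([ 0.01618489, -0.00892344,  0.00185231]), 'finger_force': 0.0, 'opening': 1.0025772748790143} 0.008
side [[404.5130548    0.         258.63581848]
 [  0.         404.5130548  191.27067591]
 [  0.           0.           1.        ]] [-0.08596279  0.          0.          0.          0.        ] [[ 0.99906444  0.02783743 -0.03309554  0.51998233]
 [-0.04286311  0.73903842 -0.67229828 -0.56365303]
 [ 0.00574382  0.67308788  0.7395402   0.77604846]
 [ 0.          0.          0.          1.        ]]
top [[357.98024107   0.         268.63551128]
 [  0.         357.98024107 193.7360661 ]
 [  0.           0.           1.        ]] [0.02920486 0.         0.         0.         0.        ] [[-0.0084841   0.98346486 -0.18090024  0.38125341]
 [-0.99954869 -0.01355407 -0.02680858  0.02532472]
 [-0.02881723  0.18059115  0.983136    1.16378151]
 [ 0.          0.          0.          1.        ]]
```

View pics/side0.png

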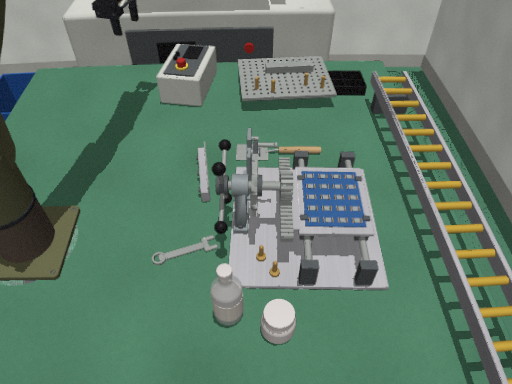

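View pics/top0.png

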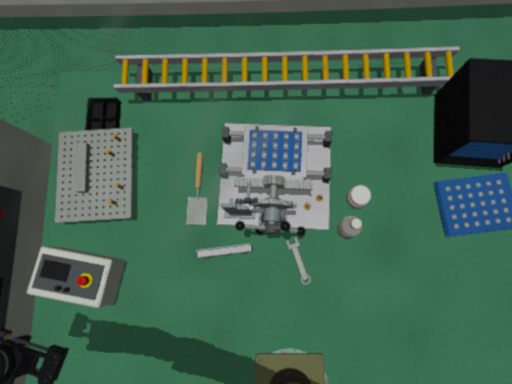

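The side view shows the feeder in the middle, with knobs near (225,145), (219,169), (228,197) and (221,227). The top view shows the base plate with corners near (222,124), (331,126), (329,230) and (218,227), and knobs along row ~228. Next I'll segment both.

```bash
cat > h.py <<'E'
import numpy as np,cv2
def ray(d,px):
    px=np.asarray(px,float).reshape(-1,1,2)
    u=cv2.undistortPoints(px,d["K"],d["dist"]).reshape(-1,2)
    T=d["cam_to_world"];v=np.c_[u[:,0],-u[:,1],-np.ones(len(u))]@T[:3,:3].T
    return T[:3,3],v
def onz(d,px,z):
    o,v=ray(d,px);return o+v*((z-o[2])/v[:,2])[:,None]
def proj(d,P):
    T=d["cam_to_world"];c=(np.atleast_2d(P)-T[:3,3])@T[:3,:3]
    return cv2.projectPoints(c*[1,-1,-1],np.zeros(3),np.zeros(3),d["K"],d["dist"])[0].reshape(-1,2)
def tri(d1,p1,d2,p2):
    o1,a=ray(d1,p1);o2,b=ray(d2,p2);a=a[0]/np.linalg.norm(a);b=b[0]/np.linalg.norm(b)
    s=np.linalg.lstsq(np.c_[a,-b],o2-o1,rcond=None)[0];A=o1+s[0]*a;B=o2+s[1]*b
    return (A+B)/2,np.linalg.norm(A-B)
E
python3 - <<'E'
from h import *
S=dict(np.load("side0.npz"));T=dict(np.load("top0.npz"))
for n,d,(x0,x1,y0,y1) in(("side",S,(200,300,120,250)),("top",T,(210,340,110,250))):
    im=d["image"];m=np.zeros(im.shape[:2],np.uint8)
    m[y0:y1,x0:x1]=(im.max(2)<45)[y0:y1,x0:x1]*255
    k,l,st,c=cv2.connectedComponentsWithStats(m)
    for i in range(1,k):
        if st[i,4]>25:print(n,st[i],c[i].round(1))
hsv=cv2.cvtColor(T["image"],cv2.COLOR_BGR2HSV)
m=((hsv[...,1]<60)&(hsv[...,2]>130)).astype(np.uint8)*255
m[:,:214]=0;m[:,338:]=0;m[:112]=0;m[236:]=0
c=max(cv2.findContours(m,0,2)[0],key=cv2.contourArea)
rc=cv2.minAreaRect(c);b=cv2.boxPoints(rc);print(rc,b);w=onz(T,b,.012);print(w.round(4),np.linalg.norm(w-np.roll(w,1,0),axis=1),w.mean(0))
a=cv2.resize(S["image"][120:250,190:340],None,fx=4,fy=4,interpolation=cv2.INTER_CUBIC);b=cv2.resize(T["image"][115:240,205:340],None,fx=4,fy=4,interpolation=cv2.INTER_CUBIC)
cv2.imwrite("pics/sc.png",a);cv2.imwrite("pics/tc.png",b)
E
```

```text
side [219 140  12  10  86] [224.6 144.7]
side [212 163  14  13 125] [218.4 168.9]
side [225 193   7  11  41] [227.9 198.7]
side [215 221  12  13 112] [220.6 227.1]
top [223 137   7   6  30] [226.7 139.6]
top [324 141   6   6  27] [326.4 143.6]
top [281 221   9  10  66] [284.5 225.8]
top [236 222   8   8  50] [239.6 225.6]
top [297 228   8   8  43] [300.8 231.4]
top [256 230   8   5  27] [259.2 231.7]
((274.59173583984375, 176.05343627929688), (111.88385772705078, 102.9901123046875), 2.147585391998291) [[216.75938 225.41599]
 [220.61882 122.4982 ]
 [332.42407 126.69089]
 [328.56464 229.60867]]
[[ 0.4914  0.2253  0.012 ]
 [ 0.842   0.2182  0.012 ]
 [ 0.8195 -0.1599  0.012 ]
 [ 0.474  -0.1338  0.012 ]] [0.35950356 0.35068328 0.37873522 0.34649993] [0.6567612  0.03744694 0.012     ]
```

View pics/sc.png

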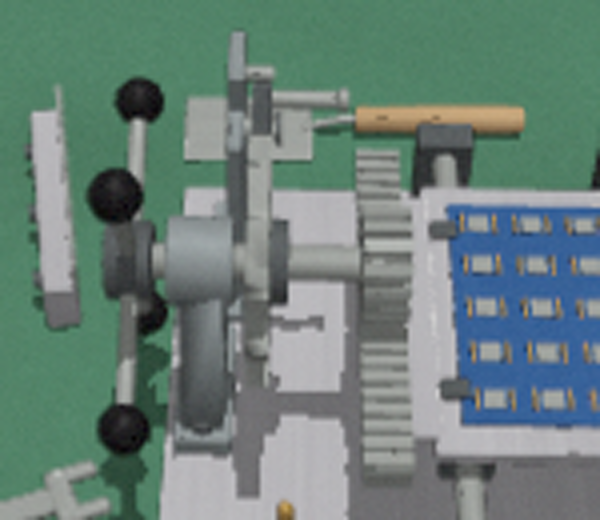

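View pics/tc.png

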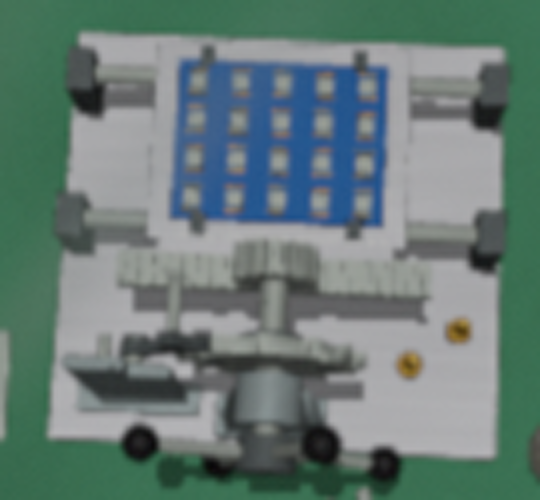

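Side crop: knob1 is at px (224.6,144.7), knob0 at (218.4,168.9), knob3 at (220.6,227.1), and the lift pin runs from (259,144) to (276,144). Top crop: knob1 is at (239.6,225.6), knob0 at (284.5,225.8), knob3 at (300.8,231.4), and the pin runs along column 248.7, rows 184–200.

Run:
```python
from h import *
S=dict(np.load("side0.npz"));T=dict(np.load("top0.npz"))
K={}
for n,a,b in(("k1",(224.6,144.7),(239.6,225.6)),("k0",(218.4,168.9),(284.5,225.8)),("k3",(220.6,227.1),(300.8,231.4)),("pinend",(275.7,144.2),(248.7,183.5))):
    p,e=tri(S,a,T,b);K[n]=p;print(n,p.round(4),round(e,4))
# plate edges: fit lines by corners read in top crop
c=np.array([[80,33],[503,46],[497,457],[48,437]])/4+[205,115]
w=onz(T,c-.375+.0,.012);print(w.round(4))
print(np.linalg.norm(w-np.roll(w,1,0),axis=1))
dy=w[0]-w[1]+w[3]-w[2];dx=w[0]-w[3]+w[1]-w[2]
print("yaw y,x",np.arctan2(-dy[0],dy[1]),np.arctan2(dx[1],dx[0]),"centre",w.mean(0))
v=K["k1"]-K["k3"];print("yaw star",np.arctan2(-v[0],v[1]),np.linalg.norm(v),(K["k1"]+K["k3"])/2, np.linalg.norm(K["k0"]-(K["k1"]+K["k3"])/2))
```

```text
k1 [0.4756 0.1343 0.1686] 0.0009
k0 [0.4686 0.0098 0.2144] 0.0008
k3 [ 0.4644 -0.0402  0.0902] 0.0024
pinend [0.5899 0.1071 0.1902] 0.0005
[[ 0.8404  0.2045  0.012 ]
 [ 0.8217 -0.1531  0.012 ]
 [ 0.4764 -0.1349  0.012 ]
 [ 0.4964  0.2258  0.012 ]]
[0.34468051 0.35808672 0.34581657 0.36124627]
yaw y,x -0.05395201229917274 -0.05735516736472095 centre [0.65872736 0.03557762 0.012     ]
yaw star -0.06417266824968737 0.19156903746338844 [0.47001555 0.04703678 0.12940356] 0.092780080859953
```

Both views agree: the plate measures 345×360 mm and the knob span is 191 mm. This puts the feeder at about (0.5406, 0.0428) with yaw −0.056. I'll close the fingers, raise them and travel.

>>> {"method": "drive_tool", "body": {
  "targets": [
    {"tz": 0.8,"claw": -1,"wz": 0.1},
    {"tz": 0.8,"tx": 0.3,"ty": -0.4,"claw": -1,"wz": 0.1},
    {"tz": 0.4,"tx": 0.7,"ty": -0.95,"claw": -1,"wz": 0.028},
    {"tx": 0.7,"ty": -0.97,"claw": -1},
    {"tx": 0.7,"ty": -0.97,"claw": -1},
    {"tx": 0.7,"ty": -0.97,"claw": -1},
    {"tx": 0.7,"ty": -0.97,"claw": -1},
    {"tx": 0.7,"ty": -0.97,"claw": -1}
  ],
  "force": 20
}}

```text
validation failed for argument at $.ta...
```

>>> {"method": "drive_tool", "body": {
  "targets": [
    {"tx": 0.72,"ty": -0.97,"claw": -1},
    {"tx": 0.72,"ty": -0.97,"claw": -1},
    {"tx": 0.72,"ty": -0.97,"claw": -1},
    {"tx": 0.72,"ty": -0.97,"claw": -1},
    {"tx": 0.72,"ty": -0.97,"claw": -1},
    {"tx": 0.72,"ty": -0.97,"claw": -1},
    {"tx": 0.72,"ty": -0.97,"claw": -1},
    {"claw": -1}
  ]
}}

```text
validation failed for argument at $.ta...
```

>>> {"method": "drive_tool", "body": {
  "targets": [
    {"tx": 0,"ty": 0,"tz": 0.8,"wx": 0,"wy": 0,"wz": 0.1,"claw": -1},
    {"tx": 0.3,"ty": -0.4,"tz": 0.8,"wx": 0,"wy": 0,"wz": 0.1,"claw": -1},
    {"tx": 0.7,"ty": -0.95,"tz": 0.4,"wx": 0,"wy": 0,"wz": 0.03,"claw": -1},
    {"tx": 0.7,"ty": -0.97,"tz": 0,"wx": 0,"wy": 0,"wz": 0,"claw": -1},
    {"tx": 0.7,"ty": -0.97,"tz": 0,"wx": 0,"wy": 0,"wz": 0,"claw": -1},
    {"tx": 0.7,"ty": -0.97,"tz": 0,"wx": 0,"wy": 0,"wz": 0,"claw": -1},
    {"tx": 0.7,"ty": -0.97,"tz": 0,"wx": 0,"wy": 0,"wz": 0,"claw": -1},
    {"tx": 0.7,"ty": -0.97,"tz": 0,"wx": 0,"wy": 0,"wz": 0,"claw": -1}
  ],
  "force": 20
}}

```text
clock: 0.9
tool_pos: [0.3178, 0.4103, 0.3065]
eef_rot: [0.027, 1.0, -0.0, -0.0]
contact_force: [0.9, -0.3, 0.3]
opening: 0.296
finger_force: 0.0
```

>>> {"method": "drive_tool", "body": {
  "targets": [
    {"tx": 0.7,"ty": -0.96,"tz": 0,"wx": 0,"wy": 0,"wz": 0,"claw": -1},
    {"tx": 0.7,"ty": -0.96,"tz": 0,"wx": 0,"wy": 0,"wz": 0,"claw": -1},
    {"tx": 0.7,"ty": -0.96,"tz": 0,"wx": 0,"wy": 0,"wz": 0,"claw": -1},
    {"tx": 0.7,"ty": -0.96,"tz": 0,"wx": 0,"wy": 0,"wz": 0,"claw": -1},
    {"tx": 0.7,"ty": -0.96,"tz": 0,"wx": 0,"wy": 0,"wz": 0,"claw": -1},
    {"tx": 0.7,"ty": -0.96,"tz": 0,"wx": 0,"wy": 0,"wz": 0,"claw": -1},
    {"tx": 0.7,"ty": -0.96,"tz": 0,"wx": 0,"wy": 0,"wz": 0,"claw": -1},
    {"tx": 0.7,"ty": -0.96,"tz": 0,"wx": 0,"wy": 0,"wz": 0,"claw": -1}
  ]
}}

```text
clock: 1.7
tool_pos: [0.4856, 0.18, 0.3065]
eef_rot: [0.027, 1.0, -0.0, -0.0]
contact_force: [-0.4, 0.5, 1.1]
opening: 0.008
finger_force: 0.0
```

>>> {"method": "drive_tool", "body": {
  "targets": [
    {"tx": 0.7,"ty": -0.96,"tz": 0,"wx": 0,"wy": 0,"wz": 0,"claw": -1},
    {"tx": 0.7,"ty": -0.96,"tz": 0,"wx": 0,"wy": 0,"wz": 0,"claw": -1},
    {"tx": 0.7,"ty": -0.96,"tz": 0,"wx": 0,"wy": 0,"wz": 0,"claw": -1},
    {"tx": 0.7,"ty": -0.96,"tz": 0,"wx": 0,"wy": 0,"wz": 0,"claw": -1},
    {"tx": 0,"ty": 0,"tz": -0.6,"wx": 0,"wy": 0,"wz": 0,"claw": -1},
    {"tx": 0,"ty": 0,"tz": -0.6,"wx": 0,"wy": 0,"wz": 0,"claw": -1},
    {"tx": 0,"ty": 0,"tz": 0,"wx": 0,"wy": 0,"wz": 0,"claw": -1},
    {"tx": 0,"ty": 0,"tz": 0,"wx": 0,"wy": 0,"wz": 0,"claw": -1}
  ]
}}

```text
clock: 2.5
tool_pos: [0.5689, 0.0664, 0.2707]
eef_rot: [0.027, 1.0, 0.0, -0.0]
contact_force: [-0.4, 0.5, 0.4]
opening: 0.006
finger_force: 0.0
```

```bash
cat > look.py <<'E'
import sys
from h import *
from plant import r,vision
n,o,x0,x1,y0,y1=sys.argv[1],sys.argv[2],*map(int,sys.argv[3:])
d=vision.snapshot(n);np.savez(o+".npz",**d)
k=min(800/(x1-x0),600/(y1-y0))
cv2.imwrite(f"pics/{o}.png",cv2.resize(d["image"][y0:y1,x0:x1],None,fx=k,fy=k,interpolation=cv2.INTER_CUBIC))
E
python3 look.py side s1 190 340 90 200
```

```text
(no output)
```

View pics/s1.png

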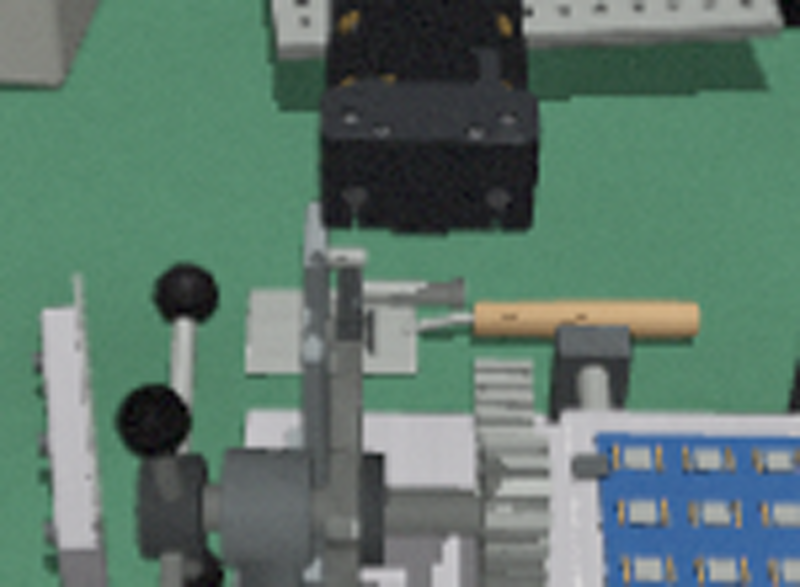

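The body sits over own x ≈ −10 to 66, clear of the knobs (px x<220), and the pin is ahead at rows ~145. Descending now.

>>> {"method": "drive_tool", "body": {
  "targets": [
    {"tx": 0,"ty": 0,"tz": -0.5,"wx": 0,"wy": 0,"wz": 0,"claw": -1},
    {"tx": 0,"ty": 0,"tz": -0.5,"wx": 0,"wy": 0,"wz": 0,"claw": -1},
    {"tx": 0,"ty": 0,"tz": -0.5,"wx": 0,"wy": 0,"wz": 0,"claw": -1},
    {"tx": 0,"ty": 0,"tz": -0.5,"wx": 0,"wy": 0,"wz": 0,"claw": -1},
    {"tx": 0,"ty": 0,"tz": -0.4,"wx": 0,"wy": 0,"wz": 0,"claw": -1},
    {"tx": 0,"ty": 0,"tz": -0.4,"wx": 0,"wy": 0,"wz": 0,"claw": -1},
    {"tx": 0,"ty": 0,"tz": 0,"wx": 0,"wy": 0,"wz": 0,"claw": -1},
    {"tx": 0,"ty": 0,"tz": 0,"wx": 0,"wy": 0,"wz": 0,"claw": -1}
  ]
}}

```text
clock: 3.35
tool_pos: [0.5694, 0.0664, 0.1869]
eef_rot: [0.027, 1.0, 0.0, 0.0]
contact_force: [-0.7, -0.0, 0.5]
opening: 0.006
finger_force: 0.0
```

>>> {"method": "drive_tool", "body": {
  "targets": [
    {"tx": 0.01,"ty": 0.2,"tz": 0,"wx": 0,"wy": 0,"wz": 0,"claw": -1},
    {"tx": 0.01,"ty": 0.2,"tz": 0,"wx": 0,"wy": 0,"wz": 0,"claw": -1},
    {"tx": 0.01,"ty": 0.2,"tz": 0,"wx": 0,"wy": 0,"wz": 0,"claw": -1},
    {"tx": 0.01,"ty": 0.15,"tz": 0,"wx": 0,"wy": 0,"wz": 0,"claw": -1},
    {"tx": 0.01,"ty": 0.15,"tz": 0,"wx": 0,"wy": 0,"wz": 0,"claw": -1},
    {"tx": 0.01,"ty": 0.15,"tz": 0,"wx": 0,"wy": 0,"wz": 0,"claw": -1},
    {"tx": 0.01,"ty": 0.15,"tz": 0,"wx": 0,"wy": 0,"wz": 0,"claw": -1},
    {"tx": 0.01,"ty": 0.15,"tz": 0,"wx": 0,"wy": 0,"wz": 0,"claw": -1}
  ]
}}

```text
clock: 4.15
tool_pos: [0.5716, 0.1073, 0.1867]
eef_rot: [0.027, 1.0, 0.0, -0.0]
contact_force: [0.0, -0.7, 0.1]
opening: 0.008
finger_force: 0.3
```

>>> {"method": "drive_tool", "body": {
  "targets": [
    {"tx": 0.01,"ty": 0.15,"tz": 0,"wx": 0,"wy": 0,"wz": 0,"claw": -1},
    {"tx": 0.01,"ty": 0.15,"tz": 0,"wx": 0,"wy": 0,"wz": 0,"claw": -1},
    {"tx": 0.01,"ty": 0.15,"tz": 0,"wx": 0,"wy": 0,"wz": 0,"claw": -1},
    {"tx": 0.01,"ty": 0.15,"tz": 0,"wx": 0,"wy": 0,"wz": 0,"claw": -1},
    {"tx": 0.01,"ty": 0.15,"tz": 0,"wx": 0,"wy": 0,"wz": 0,"claw": -1},
    {"tx": 0.01,"ty": 0.1,"tz": 0,"wx": 0,"wy": 0,"wz": 0,"claw": -1},
    {"tx": 0,"ty": 0,"tz": 0,"wx": 0,"wy": 0,"wz": 0,"claw": -1},
    {"tx": 0,"ty": 0,"tz": 0,"wx": 0,"wy": 0,"wz": 0,"claw": -1}
  ]
}}

```text
clock: 4.95
tool_pos: [0.5734, 0.1323, 0.1867]
eef_rot: [0.027, 1.0, -0.0, 0.0]
contact_force: [0.5, -0.6, -1.0]
opening: 0.003
finger_force: 0.0
```

>>> {"method": "drive_tool", "body": {
  "targets": [
    {"tx": 0.01,"ty": 0.1,"tz": 0,"wx": 0,"wy": 0,"wz": 0,"claw": -1},
    {"tx": 0.01,"ty": 0.1,"tz": 0,"wx": 0,"wy": 0,"wz": 0,"claw": -1},
    {"tx": 0.01,"ty": 0.1,"tz": 0,"wx": 0,"wy": 0,"wz": 0,"claw": -1},
    {"tx": 0,"ty": 0,"tz": 0,"wx": 0,"wy": 0,"wz": 0,"claw": -1},
    {"tx": 0,"ty": -0.2,"tz": 0,"wx": 0,"wy": 0,"wz": 0,"claw": -1},
    {"tx": 0,"ty": -0.3,"tz": 0.3,"wx": 0,"wy": 0,"wz": 0,"claw": -1},
    {"tx": 0,"ty": 0,"tz": 0.8,"wx": 0,"wy": 0,"wz": 0,"claw": -1},
    {"tx": 0,"ty": 0,"tz": 0.9,"wx": 0,"wy": 0,"wz": 0,"claw": -1}
  ]
}}

```text
clock: 5.75
tool_pos: [0.5738, 0.1242, 0.2473]
eef_rot: [0.028, 1.0, -0.001, -0.001]
contact_force: [0.5, 0.5, 0.1]
opening: 0.006
finger_force: 0.0
```

>>> {"method": "drive_tool", "body": {
  "targets": [
    {"tx": 0,"ty": 0,"tz": 0.9,"wx": 0,"wy": 0,"wz": 0,"claw": -1},
    {"tx": 0,"ty": 0,"tz": 0.9,"wx": 0,"wy": 0,"wz": 0,"claw": -1},
    {"tx": -0.5,"ty": -0.9,"tz": 0.2,"wx": 0,"wy": 0,"wz": 0,"claw": -1},
    {"tx": -0.6,"ty": -0.9,"tz": 0,"wx": 0,"wy": 0,"wz": 0,"claw": -1},
    {"tx": -0.6,"ty": -0.9,"tz": 0,"wx": 0,"wy": 0,"wz": 0,"claw": -1},
    {"tx": -0.6,"ty": -0.9,"tz": 0,"wx": 0,"wy": 0,"wz": 0,"claw": -1},
    {"tx": -0.6,"ty": -0.9,"tz": 0,"wx": 0,"wy": 0,"wz": 0,"claw": -1},
    {"tx": 0,"ty": 0,"tz": 0,"wx": 0,"wy": 0,"wz": 0,"claw": -1}
  ]
}}

```text
clock: 6.55
tool_pos: [0.4844, -0.0145, 0.3072]
eef_rot: [0.031, 1.0, -0.002, -0.001]
contact_force: [-0.1, -0.7, 0.5]
opening: 0.007
finger_force: 0.0
```

```bash
python3 look.py side s2 190 340 90 240
```

```text
(no output)
```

View pics/s2.png

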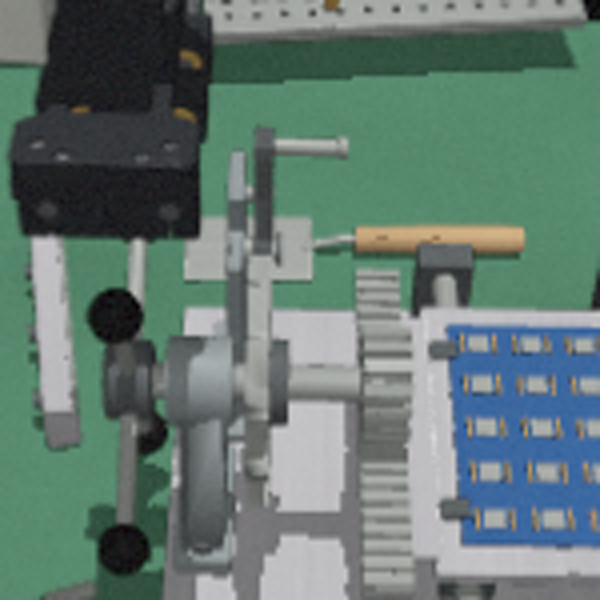

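The pin end has moved from row 144 to px (275.7,126.5), so the pawl looks thrown back. Knob0 is unchanged at (219,168.8). I'll check numerically while moving beside knob0.

```bash
cat >> h.py <<'E'
O=np.array([.5406,.0428]);ex=np.array([.9984,-.056]);ey=np.array([.056,.9984])
def w(x,y,z):return np.r_[O+ex*x+ey*y,z]
def own(p):
    d=np.asarray(p)[:2]-O;return d@ex,d@ey,p[2]
E
python3 - <<'E'
from h import *
d=dict(np.load("s2.npz"))
print("rest",proj(d,w(.046,.130,.190)),"top",proj(d,w(.046,.099,.199)))
E
```

```text
rest [[275.54989386 126.20458532]] top [[275.91305967 131.74539249]]
```

>>> {"method": "drive_tool", "body": {
  "targets": [
    {"tx": -0.3,"ty": -0.35,"tz": 0,"wx": 0,"wy": 0,"wz": 0,"claw": -1},
    {"tx": -0.3,"ty": -0.35,"tz": 0,"wx": 0,"wy": 0,"wz": 0,"claw": -1},
    {"tx": 0,"ty": 0,"tz": 0,"wx": 0,"wy": 0,"wz": 0,"claw": -1},
    {"tx": 0,"ty": 0,"tz": -0.7,"wx": 0,"wy": 0,"wz": 0,"claw": -1},
    {"tx": 0,"ty": 0,"tz": -0.7,"wx": 0,"wy": 0,"wz": 0,"claw": -1},
    {"tx": 0,"ty": 0,"tz": -0.7,"wx": 0,"wy": 0,"wz": 0,"claw": -1},
    {"tx": 0,"ty": 0,"tz": -0.6,"wx": 0,"wy": 0,"wz": 0,"claw": -1},
    {"tx": 0,"ty": 0,"tz": -0.4,"wx": 0,"wy": 0,"wz": 0,"claw": -1}
  ]
}}

```text
clock: 7.4
tool_pos: [0.4691, -0.0292, 0.2125]
eef_rot: [0.027, 1.0, 0.0, -0.001]
contact_force: [0.3, -0.2, -0.7]
opening: 0.004
finger_force: 0.0
```

The pawl matches the rest projection (275.5,126.2). Pushing knob0 toward +y now, stopping short at first.

>>> {"method": "drive_tool", "body": {
  "targets": [
    {"tx": 0.01,"ty": 0.15,"tz": 0,"wx": 0,"wy": 0,"wz": 0,"claw": -1},
    {"tx": 0.01,"ty": 0.15,"tz": 0,"wx": 0,"wy": 0,"wz": 0,"claw": -1},
    {"tx": 0.01,"ty": 0.15,"tz": 0,"wx": 0,"wy": 0,"wz": 0,"claw": -1},
    {"tx": 0.01,"ty": 0.1,"tz": 0,"wx": 0,"wy": 0,"wz": 0,"claw": -1},
    {"tx": 0.01,"ty": 0.1,"tz": 0,"wx": 0,"wy": 0,"wz": 0,"claw": -1},
    {"tx": 0.01,"ty": 0.1,"tz": 0,"wx": 0,"wy": 0,"wz": 0,"claw": -1},
    {"tx": 0.01,"ty": 0.1,"tz": 0,"wx": 0,"wy": 0,"wz": 0,"claw": -1},
    {"tx": 0,"ty": 0,"tz": 0,"wx": 0,"wy": 0,"wz": 0,"claw": -1}
  ]
}}

```text
clock: 8.2
tool_pos: [0.4722, -0.0047, 0.215]
eef_rot: [0.028, 1.0, -0.001, 0.001]
contact_force: [-0.7, -3.7, 3.5]
opening: 0.008
finger_force: 2.1
```

>>> {"method": "drive_tool", "body": {
  "targets": [
    {"tx": 0.01,"ty": 0.1,"tz": 0,"wx": 0,"wy": 0,"wz": 0,"claw": -1},
    {"tx": 0.01,"ty": 0.1,"tz": 0,"wx": 0,"wy": 0,"wz": 0,"claw": -1},
    {"tx": 0.01,"ty": 0.1,"tz": 0,"wx": 0,"wy": 0,"wz": 0,"claw": -1},
    {"tx": 0.01,"ty": 0.1,"tz": 0,"wx": 0,"wy": 0,"wz": 0,"claw": -1},
    {"tx": 0.01,"ty": 0.1,"tz": 0,"wx": 0,"wy": 0,"wz": 0,"claw": -1},
    {"tx": 0.01,"ty": 0.1,"tz": 0,"wx": 0,"wy": 0,"wz": 0,"claw": -1},
    {"tx": 0,"ty": 0,"tz": 0,"wx": 0,"wy": 0,"wz": 0,"claw": -1},
    {"tx": 0,"ty": 0,"tz": 0,"wx": 0,"wy": 0,"wz": 0,"claw": -1}
  ]
}}

```text
clock: 9.0
tool_pos: [0.4731, 0.0148, 0.2135]
eef_rot: [0.027, 1.0, 0.001, -0.0]
contact_force: [-0.4, -0.4, -0.6]
opening: 0.005
finger_force: 0.2
```

```bash
cat > star.py <<'E'
# wheel angle from knob blobs in the side view: knob ray met with the plane own x=-70mm
from h import *
from plant import r,vision
import sys
d=vision.snapshot("side");np.savez(sys.argv[1]+".npz",**d)
im=d["image"];m=np.zeros(im.shape[:2],np.uint8);m[125:250,205:240]=(im.max(2)<45)[125:250,205:240]*255
k,l,st,c=cv2.connectedComponentsWithStats(m)
n=np.r_[ex,0];P=w(-.07,0,.13)
for i in range(1,k):
    if st[i,4]>25:
        o,v=ray(d,c[i]);p=o+v[0]*((P-o)@n/(v[0]@n));q=own(p)
        print(st[i],"own y,z",np.round(q[1:],4),"r",round(float(np.hypot(q[1],q[2]-.13)),4),"ang+y from up",round(float(np.arctan2(q[1],q[2]-.13)),3))
s=r.get_state();print(np.round(own(s["tool_pos"]),4),s["contact_force"])
E
python3 star.py s3; sed 's/^d=vision.*/d=dict(np.load("side0.npz"))/;' star.py > /tmp/s0.py; PYTHONPATH=. python3 /tmp/s0.py x
```

```text
[205 125  33  31 772] own y,z [0.0139 0.2512] r 0.122 ang+y from up 0.114
[205 162  30  18 390] own y,z [-0.0292  0.2   ] r 0.0759 ang+y from up -0.395
[213 207  18  19 181] own y,z [-0.0621  0.0934] r 0.0721 ang+y from up -2.104
[-0.0658 -0.0318  0.2135] [-0.42230013  0.20531402 -0.78341397]Traceback (most recent call last):
  File "/tmp/s0.py", line 2, in <module>
    from h import *
  File "h.py", line 1, in <module>
    import numpy as np,cv2
ModuleNotFoundError: No module named 'cv2'
```

>>> {"method": "drive_tool", "body": {
  "targets": [
    {"tx": 0.01,"ty": 0.07,"tz": 0,"wx": 0,"wy": 0,"wz": 0,"claw": -1},
    {"tx": 0,"ty": 0.07,"tz": 0,"wx": 0,"wy": 0,"wz": 0,"claw": -1},
    {"tx": 0,"ty": 0.07,"tz": 0,"wx": 0,"wy": 0,"wz": 0,"claw": -1},
    {"tx": 0,"ty": 0,"tz": 0,"wx": 0,"wy": 0,"wz": 0,"claw": -1},
    {"tx": 0,"ty": 0,"tz": 0,"wx": 0,"wy": 0,"wz": 0,"claw": -1},
    {"tx": 0,"ty": -0.4,"tz": 0,"wx": 0,"wy": 0,"wz": 0,"claw": -1},
    {"tx": 0,"ty": -0.6,"tz": 0,"wx": 0,"wy": 0,"wz": 0,"claw": -1},
    {"tx": 0,"ty": 0,"tz": 0.9,"wx": 0,"wy": 0,"wz": 0,"claw": -1}
  ]
}}

```text
clock: 9.85
tool_pos: [0.4713, -0.0129, 0.2386]
eef_rot: [0.029, 1.0, -0.001, -0.003]
contact_force: [-0.3, 0.1, 0.3]
opening: 0.006
finger_force: 0.0
```

>>> {"method": "drive_tool", "body": {
  "targets": [
    {"tx": 0,"ty": 0,"tz": 0.9,"wx": 0,"wy": 0,"wz": 0,"claw": -1},
    {"tx": 0,"ty": 0,"tz": 0.9,"wx": 0,"wy": 0,"wz": 0,"claw": -1},
    {"tx": 0,"ty": 0,"tz": 0.9,"wx": 0,"wy": 0,"wz": 0,"claw": -1},
    {"tx": 0,"ty": 0.9,"tz": 0,"wx": 0,"wy": 0,"wz": 0,"claw": -1},
    {"tx": 0,"ty": 0.98,"tz": 0,"wx": 0,"wy": 0,"wz": 0,"claw": -1},
    {"tx": 0,"ty": 0.98,"tz": 0,"wx": 0,"wy": 0,"wz": 0,"claw": -1},
    {"tx": 0,"ty": 0.98,"tz": 0,"wx": 0,"wy": 0,"wz": 0,"claw": -1},
    {"tx": 0,"ty": 0.98,"tz": 0,"wx": 0,"wy": 0,"wz": 0,"claw": -1}
  ]
}}

```text
clock: 10.65
tool_pos: [0.4734, 0.1354, 0.3216]
eef_rot: [0.028, 1.0, 0.0, -0.0]
contact_force: [0.4, 0.1, -0.3]
opening: 0.004
finger_force: 0.0
```

>>> {"method": "drive_tool", "body": {
  "targets": [
    {"tx": 0.5,"ty": 0.98,"tz": 0,"wx": 0,"wy": 0,"wz": 0,"claw": -1},
    {"tx": 0.7,"ty": 0.98,"tz": 0,"wx": 0,"wy": 0,"wz": 0,"claw": -1},
    {"tx": 0.7,"ty": 0.9,"tz": 0,"wx": 0,"wy": 0,"wz": 0,"claw": -1},
    {"tx": 0.7,"ty": 0.9,"tz": 0,"wx": 0,"wy": 0,"wz": 0,"claw": -1},
    {"tx": 0.7,"ty": 0,"tz": 0,"wx": 0,"wy": 0,"wz": 0,"claw": -1},
    {"tx": 0.2,"ty": 0,"tz": 0,"wx": 0,"wy": 0,"wz": 0,"claw": -1},
    {"tx": 0,"ty": 0,"tz": 0,"wx": 0,"wy": 0,"wz": 0,"claw": -1},
    {"tx": 0,"ty": 0,"tz": 0,"wx": 0,"wy": 0,"wz": 0,"claw": -1}
  ]
}}

```text
clock: 11.45
tool_pos: [0.5777, 0.2465, 0.3215]
eef_rot: [0.028, 1.0, -0.0, -0.001]
contact_force: [0.8, -0.1, 0.1]
opening: 0.005
finger_force: 0.0
```

```bash
python3 star.py s4; sed 's/^d=vision.*/d=dict(np.load("side0.npz"))/;' star.py > s0.py; python3 s0.py x;python3 look.py top t4 205 340 115 240
```

```text
[214 146  18  15 168] own y,z [0.0358 0.1911] r 0.0708 ang+y from up 0.53
[213 209  18  16 167] own y,z [-0.065   0.0984] r 0.0723 ang+y from up -2.024
[0.0255 0.2056 0.3218] [ 0.01943298 -0.05964765  0.93020358]
[219 140  12  10  86] own y,z [0.0918 0.1649] r 0.0982 ang+y from up 1.207
[212 163  14  13 125] own y,z [-0.0401  0.2173] r 0.0961 ang+y from up -0.431
[225 193   7  11  41] own y,z [ 0.0766 -0.0044] r 0.1547 ang+y from up 2.624
[215 221  12  13 112] own y,z [-0.089   0.0932] r 0.0963 ang+y from up -1.963
[0.0255 0.2056 0.3218] [ 0.01943298 -0.05964765  0.93020358]
```

View pics/t4.png

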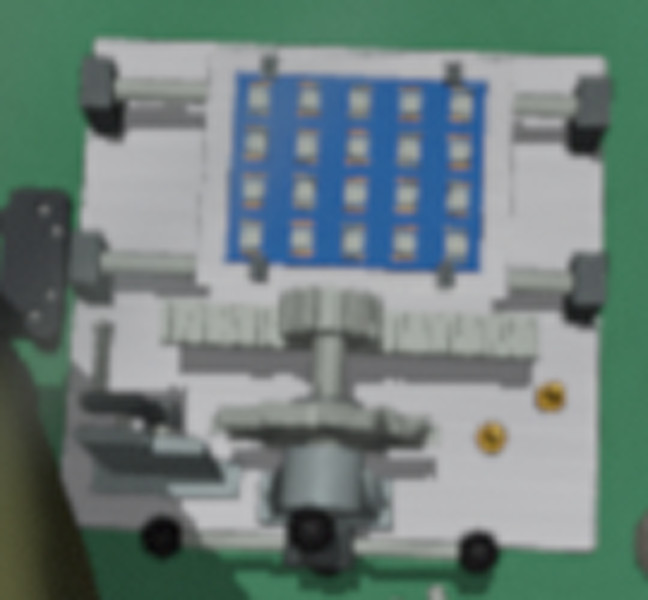

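The top view shows the wheel turned: knob0 is near upright at crop (311,529), knob1 at (160,537) and knob3 at (478,551). The pawl is still back, with its pin at (103,345). Next I'll work out the wheel angle.

```bash
python3 - <<'E'
from h import *
from scipy.optimize import brentq
T0=dict(np.load("top0.npz"));T=dict(np.load("t4.npz"))
def blobs(d):
    im=d["image"];m=np.zeros(im.shape[:2],np.uint8);m[215:236,230:310]=(im.max(2)<45)[215:236,230:310]*255
    k,l,st,c=cv2.connectedComponentsWithStats(m)
    return [(c[i],st[i,4]) for i in range(1,k) if st[i,4]>20]
def px(d,a):return proj(d,w(-.07,.095*np.sin(a),.13+.095*np.cos(a)))[0]
for d in(T0,T):
    for c,n in blobs(d):
        for b in(0,np.pi/2,-np.pi/2):
            f=lambda a:px(d,a+b)[0]-c[0]
            try:a=brentq(f,-.7,.7)
            except ValueError:continue
            e=px(d,a+b)[1]-c[1]
            if abs(e)<6:print(c.round(1),n,"b",round(b,2),"knob0 ang",round(a,3),"row err",round(e,1))
    print()
# board shift
def blue(d):
    h=cv2.cvtColor(d["image"],cv2.COLOR_BGR2HSV);m=((h[...,0]>100)&(h[...,0]<125)&(h[...,1]>130)&(h[...,2]>60)).astype(np.uint8);m[:,:220]=0;m[:,340:]=0
    c=np.vstack([k for k in cv2.findContours(m,0,2)[0] if cv2.contourArea(k)>20]);return own(onz(d,[cv2.minAreaRect(c)[0]],.095)[0])
print(blue(T0),blue(T))
E
python3 - <<'E'
import sys;sys.path.insert(0,'.')
from h import *
im=np.load("s4.npz")["image"][125:250,195:285]
cv2.imwrite("pics/s4.png",cv2.resize(im,None,fx=4.8,fy=4.8,interpolation=cv2.INTER_CUBIC))
E
```

```text
[284.5 225.8] 66 b 0 knob0 ang -0.399 row err 0.0

[270.  226.7] 96 b 0 knob0 ang 0.014 row err -1.8

(np.float64(0.17351554514860962), np.float64(0.0026857877379430238), np.float64(0.09499999999999997)) (np.float64(0.1737665066231645), np.float64(-0.011553685239084717), np.float64(0.09499999999999997))
```

View pics/s4.png

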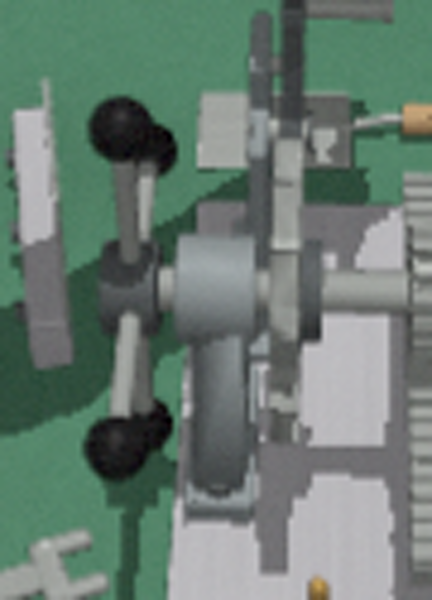

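The side crop shows knob0 at (120,128), which is px (219.7,151.4), and knob3 at (117,447), which is px (219.1,217.9).

Run:
```python
from h import *
S=dict(np.load("side0.npz"));T0=dict(np.load("top0.npz"));T=dict(np.load("t4.npz"))
n=np.r_[ex,0];P=w(-.07,0,.13)
def circ(im,x,y):
    g=cv2.GaussianBlur(cv2.resize(im[y-14:y+15,x-14:x+15].max(2),None,fx=8,fy=8,interpolation=cv2.INTER_CUBIC),(0,0),3)
    c=cv2.HoughCircles(g,cv2.HOUGH_GRADIENT,1,200,param1=60,param2=8,minRadius=34,maxRadius=62)[0,0]
    return c[:2]/8+[x-14-.44,y-14-.44],c[2]/8
import numpy as np
S4=dict(np.load("s4.npz"))
for d,l in((S,((218,169),(221,227))),(S4,((220,151),(219,218)))):
    for (x,y) in l:
        c,rad=circ(d["image"],x,y);o,v=ray(d,c);p=o+v[0]*((P-o)@n/(v[0]@n));q=own(p);print("side",c.round(1),rad,np.round(q,4),round(float(np.arctan2(q[1],q[2]-.13)),3))
for d,l in((T0,((284,226,.217),(301,231,.092),(240,225,.168))),(T,((270,225,.2245),(304,229,.135),(238,226,.125)))):
    for x,y,z in l:
        c,rad=circ(d["image"],x,y);q=own(onz(d,c,z)[0]);print("top",c.round(1),rad,np.round(q,4))
```

```text
side [218.4 168.4] 6.95 [-0.07   -0.04    0.2187] -0.424
side [220.4 226.7] 6.5 [-0.07  -0.091  0.097] -1.919
side [219.7 151.5] 6.8375 [-0.07    0.0007  0.2265] 0.007
side [218.5 217.7] 6.4375 [-0.07   -0.1023  0.1416] -1.458
top [283.4 226.1] 6.025 [-0.0709 -0.0339  0.217 ]
top [300.1 230.9] 4.75 [-0.0712 -0.0853  0.092 ]
top [239.5 225.4] 4.5625 [-0.0698  0.088   0.168 ]
top [268.4 225.5] 4.4875 [-0.0717  0.0055  0.2245]
top [304.  229.6] 4.3875 [-0.0707 -0.0938  0.135 ]
top [238.4 226.9] 4.6125 [-0.0704  0.0959  0.125 ]
```

The estimates put the wheel at about −0.39: valid, but short of the best −0.45. I'll nudge it about 4–5 mm further by going back behind knob0.

>>> {"method": "drive_tool", "body": {
  "targets": [
    {"tx": -0.4,"ty": -0.94,"tz": 0,"wx": 0,"wy": 0,"wz": 0,"claw": -1},
    {"tx": -0.4,"ty": -0.94,"tz": 0,"wx": 0,"wy": 0,"wz": 0,"claw": -1},
    {"tx": -0.4,"ty": -0.94,"tz": 0,"wx": 0,"wy": 0,"wz": 0,"claw": -1},
    {"tx": -0.4,"ty": -0.94,"tz": 0,"wx": 0,"wy": 0,"wz": 0,"claw": -1},
    {"tx": -0.4,"ty": -0.94,"tz": 0,"wx": 0,"wy": 0,"wz": 0,"claw": -1},
    {"tx": -0.4,"ty": -0.94,"tz": 0,"wx": 0,"wy": 0,"wz": 0,"claw": -1},
    {"tx": -0.4,"ty": -0.94,"tz": 0,"wx": 0,"wy": 0,"wz": 0,"claw": -1},
    {"tx": -0.4,"ty": -0.94,"tz": 0,"wx": 0,"wy": 0,"wz": 0,"claw": -1}
  ]
}}

```text
clock: 12.35
tool_pos: [0.4811, 0.0207, 0.3222]
eef_rot: [0.027, 1.0, -0.0, 0.0]
contact_force: [0.0, -0.7, 0.2]
opening: 0.003
finger_force: 0.0
```

>>> {"method": "drive_tool", "body": {
  "targets": [
    {"tx": -0.35,"ty": -0.98,"tz": 0,"wx": 0,"wy": 0,"wz": 0,"claw": -1},
    {"tx": 0,"ty": 0,"tz": 0,"wx": 0,"wy": 0,"wz": 0,"claw": -1},
    {"tx": 0,"ty": 0,"tz": -0.7,"wx": 0,"wy": 0,"wz": 0,"claw": -1},
    {"tx": 0,"ty": 0,"tz": -0.7,"wx": 0,"wy": 0,"wz": 0,"claw": -1},
    {"tx": 0,"ty": 0,"tz": -0.7,"wx": 0,"wy": 0,"wz": 0,"claw": -1},
    {"tx": 0,"ty": 0,"tz": -0.7,"wx": 0,"wy": 0,"wz": 0,"claw": -1},
    {"tx": 0,"ty": 0,"tz": -0.6,"wx": 0,"wy": 0,"wz": 0,"claw": -1},
    {"tx": 0,"ty": 0,"tz": -0.2,"wx": 0,"wy": 0,"wz": 0,"claw": -1}
  ]
}}

```text
clock: 13.15
tool_pos: [0.471, -0.0067, 0.2127]
eef_rot: [0.027, 1.0, 0.0, -0.001]
contact_force: [-0.2, 0.8, 0.3]
opening: 0.007
finger_force: 0.0
```

>>> {"method": "drive_tool", "body": {
  "targets": [
    {"tx": 0.01,"ty": 0.2,"tz": 0,"wx": 0,"wy": 0,"wz": 0,"claw": -1},
    {"tx": 0.01,"ty": 0.2,"tz": 0,"wx": 0,"wy": 0,"wz": 0,"claw": -1},
    {"tx": 0.01,"ty": 0.2,"tz": 0,"wx": 0,"wy": 0,"wz": 0,"claw": -1},
    {"tx": 0.01,"ty": 0.15,"tz": 0,"wx": 0,"wy": 0,"wz": 0,"claw": -1},
    {"tx": 0.01,"ty": 0.1,"tz": 0,"wx": 0,"wy": 0,"wz": 0,"claw": -1},
    {"tx": 0,"ty": 0.1,"tz": 0,"wx": 0,"wy": 0,"wz": 0,"claw": -1},
    {"tx": 0,"ty": 0.1,"tz": 0,"wx": 0,"wy": 0,"wz": 0,"claw": -1},
    {"tx": 0,"ty": 0,"tz": 0,"wx": 0,"wy": 0,"wz": 0,"claw": -1}
  ]
}}

```text
clock: 13.95
tool_pos: [0.4738, 0.0238, 0.214]
eef_rot: [0.028, 1.0, -0.0, 0.0]
contact_force: [0.5, -1.3, 1.9]
opening: 0.007
finger_force: 0.8
```

>>> {"method": "drive_tool", "body": {
  "targets": [
    {"tx": 0,"ty": 0,"tz": 0,"wx": 0,"wy": 0,"wz": 0,"claw": -1},
    {"tx": 0,"ty": -0.4,"tz": 0,"wx": 0,"wy": 0,"wz": 0,"claw": -1},
    {"tx": 0,"ty": -0.6,"tz": 0,"wx": 0,"wy": 0,"wz": 0,"claw": -1},
    {"tx": 0,"ty": 0,"tz": 0.9,"wx": 0,"wy": 0,"wz": 0,"claw": -1},
    {"tx": 0,"ty": 0,"tz": 0.9,"wx": 0,"wy": 0,"wz": 0,"claw": -1},
    {"tx": 0,"ty": 0,"tz": 0.9,"wx": 0,"wy": 0,"wz": 0,"claw": -1},
    {"tx": 0,"ty": 0,"tz": 0.9,"wx": 0,"wy": 0,"wz": 0,"claw": -1},
    {"tx": 0,"ty": 0,"tz": 0,"wx": 0,"wy": 0,"wz": 0,"claw": -1}
  ]
}}

```text
clock: 14.75
tool_pos: [0.4751, -0.0063, 0.3245]
eef_rot: [0.028, 1.0, 0.0, 0.003]
contact_force: [-0.1, -0.5, -0.4]
opening: 0.002
finger_force: 0.0
```

>>> {"method": "drive_tool", "body": {
  "targets": [
    {"tx": 0.4,"ty": 0.94,"tz": 0,"wx": 0,"wy": 0,"wz": 0,"claw": -1},
    {"tx": 0.4,"ty": 0.94,"tz": 0,"wx": 0,"wy": 0,"wz": 0,"claw": -1},
    {"tx": 0.4,"ty": 0.94,"tz": 0,"wx": 0,"wy": 0,"wz": 0,"claw": -1},
    {"tx": 0.4,"ty": 0.94,"tz": 0,"wx": 0,"wy": 0,"wz": 0,"claw": -1},
    {"tx": 0.4,"ty": 0.94,"tz": 0,"wx": 0,"wy": 0,"wz": 0,"claw": -1},
    {"tx": 0.4,"ty": 0.94,"tz": 0,"wx": 0,"wy": 0,"wz": 0,"claw": -1},
    {"tx": 0.4,"ty": 0.94,"tz": 0,"wx": 0,"wy": 0,"wz": 0,"claw": -1},
    {"tx": 0.4,"ty": 0.94,"tz": 0,"wx": 0,"wy": 0,"wz": 0,"claw": -1}
  ]
}}

```text
clock: 15.55
tool_pos: [0.5693, 0.2198, 0.32]
eef_rot: [0.028, 1.0, -0.001, -0.001]
contact_force: [0.8, -0.4, -0.1]
opening: 0.001
finger_force: 0.0
```

```bash
cat > meas.py <<'E'
from h import *
from plant import r,vision
import sys
o=sys.argv[1]
n=np.r_[ex,0];P=w(-.07,0,.13)
def circ(im,x,y):
    g=cv2.GaussianBlur(cv2.resize(im[y-14:y+15,x-14:x+15].max(2),None,fx=8,fy=8,interpolation=cv2.INTER_CUBIC),(0,0),3)
    c=cv2.HoughCircles(g,cv2.HOUGH_GRADIENT,1,200,param1=60,param2=8,minRadius=34,maxRadius=62)[0,0]
    return c[:2]/8+[x-14-.44,y-14-.44],c[2]/8
d=vision.snapshot("side");T=vision.snapshot("top");T0=dict(np.load("top0.npz"))
np.savez(o+"s.npz",**d);np.savez(o+"t.npz",**T)
for (x,y) in((220,150),(219,217)):
    c,rad=circ(d["image"],x,y);oo,v=ray(d,c);p=oo+v[0]*((P-oo)@n/(v[0]@n));q=own(p);print("side",c.round(1),rad,np.round(q,4),round(float(np.arctan2(q[1],q[2]-.13)),3))
c,rad=circ(T["image"],268,225);print("top",c.round(1),rad,np.round(own(onz(T,c,.2245)[0]),4))
def blue(d):
    h=cv2.cvtColor(d["image"],cv2.COLOR_BGR2HSV);m=((h[...,0]>100)&(h[...,0]<125)&(h[...,1]>130)&(h[...,2]>60)).astype(np.uint8);m[:,:220]=0;m[:,340:]=0
    c=np.vstack([k for k in cv2.findContours(m,0,2)[0] if cv2.contourArea(k)>20]);return own(onz(d,[cv2.minAreaRect(c)[0]],.095)[0])
b=blue(T)[1]-blue(T0)[1];print("board",b,"dwheel",b/.0305)
s=r.get_state();print(s["clock"],np.round(own(s["tool_pos"]),4))
E
python3 meas.py m5
```

```text
side [219.9 150.4] 6.6625 [-0.07    0.0039  0.2266] 0.041
side [224.5 214. ] 5.875 [-0.07   -0.0114  0.0416] -3.013
top [269.1 225.5] 5.6125 [-0.0716  0.0036  0.2245]
board -0.014845456698976914 dwheel -0.48673628521235784
15.65 [0.0183 0.1826 0.3198]
```

The wheel is now at about −0.43. I'll tip the pawl over from the +y side.

>>> {"method": "drive_tool", "body": {
  "targets": [
    {"tx": 0.32,"ty": 0,"tz": 0,"wx": 0,"wy": 0,"wz": 0,"claw": -1},
    {"tx": 0,"ty": 0,"tz": -0.7,"wx": 0,"wy": 0,"wz": 0,"claw": -1},
    {"tx": 0,"ty": 0,"tz": -0.8,"wx": 0,"wy": 0,"wz": 0,"claw": -1},
    {"tx": 0,"ty": 0,"tz": -0.8,"wx": 0,"wy": 0,"wz": 0,"claw": -1},
    {"tx": 0,"ty": 0,"tz": -0.8,"wx": 0,"wy": 0,"wz": 0,"claw": -1},
    {"tx": 0,"ty": 0,"tz": -0.8,"wx": 0,"wy": 0,"wz": 0,"claw": -1},
    {"tx": 0,"ty": 0,"tz": -0.55,"wx": 0,"wy": 0,"wz": 0,"claw": -1},
    {"tx": 0,"ty": 0,"tz": 0,"wx": 0,"wy": 0,"wz": 0,"claw": -1}
  ]
}}

```text
clock: 16.45
tool_pos: [0.5779, 0.2164, 0.1854]
eef_rot: [0.028, 1.0, -0.002, -0.003]
contact_force: [-0.5, -0.5, -0.2]
opening: 0.006
finger_force: 0.0
```

>>> {"method": "drive_tool", "body": {
  "targets": [
    {"tx": -0.01,"ty": -0.25,"tz": 0,"wx": 0,"wy": 0,"wz": 0,"claw": -1},
    {"tx": -0.01,"ty": -0.25,"tz": 0,"wx": 0,"wy": 0,"wz": 0,"claw": -1},
    {"tx": -0.01,"ty": -0.25,"tz": 0,"wx": 0,"wy": 0,"wz": 0,"claw": -1},
    {"tx": -0.01,"ty": -0.2,"tz": 0,"wx": 0,"wy": 0,"wz": 0,"claw": -1},
    {"tx": -0.01,"ty": -0.15,"tz": 0,"wx": 0,"wy": 0,"wz": 0,"claw": -1},
    {"tx": -0.01,"ty": -0.15,"tz": 0,"wx": 0,"wy": 0,"wz": 0,"claw": -1},
    {"tx": -0.01,"ty": -0.15,"tz": 0,"wx": 0,"wy": 0,"wz": 0,"claw": -1},
    {"tx": -0.01,"ty": -0.15,"tz": 0,"wx": 0,"wy": 0,"wz": 0,"claw": -1}
  ]
}}

```text
clock: 17.25
tool_pos: [0.5766, 0.1727, 0.1882]
eef_rot: [0.027, 1.0, -0.0, -0.0]
contact_force: [-0.2, -0.2, -0.2]
opening: 0.003
finger_force: 0.1
```

>>> {"method": "drive_tool", "body": {
  "targets": [
    {"tx": -0.01,"ty": -0.12,"tz": 0,"wx": 0,"wy": 0,"wz": 0,"claw": -1},
    {"tx": -0.01,"ty": -0.12,"tz": 0,"wx": 0,"wy": 0,"wz": 0,"claw": -1},
    {"tx": -0.01,"ty": -0.12,"tz": 0,"wx": 0,"wy": 0,"wz": 0,"claw": -1},
    {"tx": -0.01,"ty": -0.12,"tz": 0,"wx": 0,"wy": 0,"wz": 0,"claw": -1},
    {"tx": -0.01,"ty": -0.12,"tz": 0,"wx": 0,"wy": 0,"wz": 0,"claw": -1},
    {"tx": -0.01,"ty": -0.12,"tz": 0,"wx": 0,"wy": 0,"wz": 0,"claw": -1},
    {"tx": 0,"ty": 0,"tz": 0,"wx": 0,"wy": 0,"wz": 0,"claw": -1},
    {"tx": 0,"ty": 0,"tz": 0,"wx": 0,"wy": 0,"wz": 0,"claw": -1}
  ]
}}

```text
clock: 18.05
tool_pos: [0.5749, 0.1515, 0.1883]
eef_rot: [0.028, 1.0, 0.0, 0.0]
contact_force: [0.3, 0.1, 0.2]
opening: 0.006
finger_force: 0.0
```

>>> {"method": "drive_tool", "body": {
  "targets": [
    {"tx": 0,"ty": 0.4,"tz": 0,"wx": 0,"wy": 0,"wz": 0,"claw": -1},
    {"tx": 0,"ty": 0.6,"tz": 0.2,"wx": 0,"wy": 0,"wz": 0,"claw": -1},
    {"tx": 0,"ty": 0.9,"tz": 0.4,"wx": 0,"wy": 0,"wz": 0,"claw": -1},
    {"tx": 0,"ty": 0.5,"tz": 0.8,"wx": 0,"wy": 0,"wz": 0,"claw": -1},
    {"tx": 0,"ty": 0.5,"tz": 0.8,"wx": 0,"wy": 0,"wz": 0,"claw": -1},
    {"tx": 0,"ty": 0.5,"tz": 0.8,"wx": 0,"wy": 0,"wz": 0,"claw": -1},
    {"tx": 0,"ty": 0.5,"tz": 0.8,"wx": 0,"wy": 0,"wz": 0,"claw": -1},
    {"tx": 0,"ty": 0,"tz": 0,"wx": 0,"wy": 0,"wz": 0,"claw": -1}
  ]
}}

```text
clock: 18.85
tool_pos: [0.5751, 0.2753, 0.3064]
eef_rot: [0.025, 1.0, 0.004, 0.003]
contact_force: [0.5, 0.7, -0.7]
opening: 0.008
finger_force: 0.0
```

```bash
python3 meas.py m6
python3 - <<'E'
from h import *
d=dict(np.load("m6s.npz"))
print("down",proj(d,w(.046,.067,.189)),"on tooth(.17)",proj(d,w(.046,.0986+.06*np.cos(np.radians(122)-.17),.1386+.06*np.sin(np.radians(122)-.17))))
cv2.imwrite("pics/m6.png",cv2.resize(d["image"][110:250,195:335],None,fx=4,fy=4,interpolation=cv2.INTER_CUBIC))
E
```

```text
side [219.9 150.5] 6.7375 [-0.07    0.0038  0.2264] 0.039
side [218.6 216.9] 6.7625 [-0.07   -0.0997  0.141 ] -1.461
top [269.1 225.5] 5.7 [-0.0716  0.0036  0.2245]
board -0.014907120032840629 dwheel -0.4887580338636272
18.95 [0.0209 0.229  0.3025]
down [[275.98332044 144.58851619]] on tooth(.17) [[276.00322791 140.16802067]]
```

View pics/m6.png

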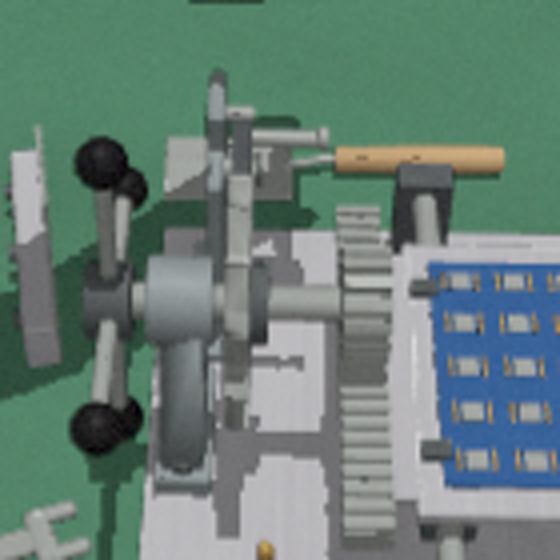

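The pin end is at px (275.8,144.0), matching both "down" (144.6) and its starting row; on a tooth it would be at 140.2. The wheel has turned about −0.49 from the start and didn't move when the pawl dropped. The arm is clear, so I'm handing in.

```bash
python3 -c "
from plant import workorder
print(workorder.finish_job())"
```

```text
the job is handed in; nothing more can be done
None
```

I threw the pawl back, turned the wheel backward one notch (estimated joint about −0.43 rad) and tipped the pawl down into the new notch. I handed the job in at about 19 s with the arm clear; no verdict was returned.

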